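Seat a rail in the hold-down fixture and hold the lever level

ROBOT

A 6-joint arm with a two-finger parallel gripper is mounted at the origin on the work surface. World frame = base frame: x ahead of the robot, y to its left, z up, the work surface at z = 0. Lengths are in m, angles in degrees, forces in N, time in s.
With the tool pointing down it reaches from about 0.375 to 0.9 m from the base axis. Payload 3.1 kg.
Tool frame: the origin (TCP) lies on the centre line of the jaws, within the pads' length; the fingertips stand 8 mm ahead of it and the grasp point (between the pads) lies 11 mm behind it (bot.tip_extent is the distance from the TCP to the fingertips, in m); z points along the fingers, y is the line along which they close (so a half turn about z gives the same grasp; the last joint's range is limited). The gripper opens to 87 mm and grips with 3 to 60 N. Pads are 19 mm wide; open, the fingers measure 117 mm over their backs; the gripper's body (75 mm by 190 mm) begins 51 mm behind the grasp point.
Start: joints at [66.033, 30.224, 82.088, -0, 67.689, -10.227], TCP at [0.148, 0.607, 0.231] pointing down, gripper open.
Joint ranges: [-176.69, 176.69], [-43.24, 126.21], [12.49, 139.97], [-82, 262], [0, 151.66], [-163.58, 163.58]. Speed limits (degrees/s): [159.86, 159.86, 180, 180, 180, 180].

INTERFACE

Orientations are given as a 3x3 rotation matrix whose columns are the frame's x, y, z axes.
In Python, from rig import bot, vision, workorder gives the robot as it stands.
- The arm moves only by the shell command python3 -m handwheel 'ROWS'. ROWS is JSON, a list of rows, each an object with "delta_rot": the turn, a rotation vector about the tool's x, y, z in rad, a list of three; "xyz": the shift along the tool's x, y, z in mm, a list of three; "hand": the closure, from -1 (fully open) to 1 (shut). A call has exactly 5 rows; each row is the pose to reach, as a shift and turn from the pose commanded when the call began, along the tool's axes at that moment; what a row does not reach only later rows make up. A row lasts 1/8 s, in which the tool goes at most 62.5 mm and 10.7 degrees, less where a joint would pass 70% of its speed; a pose out of reach is approached as far as the arm can. A call with a gripper value outside its range is refused whole. The fingers move at their own pace and stop on an object; the grip force is fixed at half the most. Time passes only in rows, so rows that repeat a pose let the fingers close, or fill a call up. It gives the time, the measured TCP pose, the force, the opening and the grip force at its end, in the units of the state.
- bot.read_state(): the state, without advancing time (a new reading comes with each control period).
- vision.capture(name): name is "side" or "top" or "wrist"; returns the picture (400x640x3 uint8, red, green, blue); there is no depth.
- vision.camera_model(name): a dict with "camera_matrix" (3x3 intrinsics, pixels), "camera_from_world" (4x4, takes a point from world to camera coordinates). Camera axes: x right, y up, looking along -z (the intrinsics and any distortion apply to the point x, -y, -z); pixel columns grow to the right and rows downward; lengths in m; the calibration is good to about 2 mm. A picture is of the moment at which its call begins: read the wrist's pose just before it. camera_model takes no time and is no camera call; for the wrist camera it gives the pose at the moment of the call.
- workorder.hand_in(): hands the job in; it is judged then, once.
The state is a dict: "time_s": time; "joint_positions": joint angles; "qvel": joint speeds; "tau": joint torques, N m; "position": TCP position; "tcp_rot": TCP orientation; "force": force on the tool from outside, world axes, zero at the start; "moment": the same for the moment, N m; "opening": opening from 0.0 (shut) to 1.0 (fully open); "grasp_force": force on a finger pad.
Only numpy, scipy, OpenCV 4.12 (cv2) and the standard library are available. Lean on these libraries where they do the work, as an engineer would, in place of code of your own. Each camera call takes 0.05 s, during which the arm holds its last target. There are 200 camera calls.

TASK

Lay the long wooden rail, mortises up, fully down in the two saddles of the hold-down fixture and let go of it, then take the spring-return lever by its black grip, swing it down until its arm is level so that the rubber foot presses on the rail, and keep holding it there: the program finishes while still holding the lever level, because it springs up when released. Do not force the lever on past level, and leave the short offcut, glue bottle, hammer and tin where they are.

Things in the scene. Friction and masses are not known exactly. Their poses are not given: they have to be found in the camera images.
- fixture: Plywood base 220 x 300 x 12 mm screwed to the bench (its place and yaw vary), with two pale wooden saddles and, at its +y end, a steel hold-down lever. Origin: on the bench, midway between the saddles. Its x axis points away from the robot at yaw 0, its y axis runs along the saddles' trough, from the plain end to the lever end, z up.
- seat (a point): Where the centre of the rail's underside belongs: centre of the trough, on the saddles' floor, 30 mm above the bench; axes as the fixture's. The trough runs along y: 44 mm wide (x) between side walls, 198 mm long (y) between end walls; walls 16 mm high with flared lips, their tops about 26 mm above the floor. Saddles fill 52 to 92 mm either side of centre, so the middle 104 mm is open for fingers down to the base, 18 mm below the saddle floor.
- rail: Straight pale wooden rail, 190 mm long (own x) x 40 x 40 mm, 0.11 to 0.22 kg, two dark mortise marks on its top; loose on the bench, mortises up. Origin: centre of the underside. Either end may go to either end of the trough.
- lever (a joint): Angle of the hold-down lever, rad: 0 fully raised (where its return spring keeps it), 1.2 arm level, end stop 1.4. It grows as the grip is swung towards -x of the fixture and down. The foot first meets a seated rail at about 1.09; holding it level takes about 6 N down at the grip.
- lever_hinge (a point): The lever's pivot, 75 mm above the bench, 80 mm along x and 130 mm along y from the fixture's origin; its axis is the fixture's y axis. Axes as the fixture's.
- handle: Black grip of the lever, a round sleeve 20 mm in diameter and 85 mm long that turns freely on its pin; origin at its centre, axis parallel to the fixture's y. It lies 54 mm to +y of the lever arm's plane, free all round. It moves on a circle of 192 mm radius about the hinge's axis: raised, it is 41 mm to -x of and 188 mm above the hinge (263 mm above the bench); with the arm level, 190 mm to -x of and 30 mm above it (105 mm above the bench).
- foot: Round rubber foot of the lever, 22 mm in diameter, on a spring plunger (900 N/m, 18 mm travel); origin at the centre of its underside. Raised, it is clear of the trough seen from above; lowered it presses the top of the rail 72 mm from the rail's middle, with about 10 N when the arm is level.
- offcut: Short offcut of the same wood, 80 x 40 x 40 mm, without mortises; leave alone. It and the rail may change places. Origin: centre of the underside.
- glue: Glue bottle, 60 mm in diameter, 160 mm tall; leave alone.
- hammer: Hammer lying on the bench to the left of the fixture; leave alone.
- tin: Open steel tin, 84 mm wide, 60 mm high; leave alone.
Mind the look-alikes: they are no part of the job. Leave any blue look-alike of the rail alone.

How it is judged (in metres and radians):
On the way, in this order (a step that is already met when the one before it is completed fails the run):
1. the rail lies fully down in both saddles, mortises up, and let go, with the lever still raised (x of rail in the frame of seat between -0.004 and 0.004 m and y of rail in the frame of seat between -0.008 and 0.008 m and z of rail in the frame of seat between -0.003 and 0.003 m and angle between rail's own z axis and vertical below 0.05 rad and angle between the x axis of rail and the y axis of fixture, either way round below 0.06 rad and contact force between the fingers and rail below 0.3 N and value of joint lever below 0.5 rad), for 0.3 s.
2. the lever is level and the foot presses on the rail (value of joint lever between 1.12 and 1.28 rad and contact force between foot and rail above 3 N), for 0.3 s.
At the end, for the whole second after the job is handed in: The rail rests in the saddles (4 mm across, 8 mm along, 3 mm in height, 0.06 rad), not touched by the fingers; the lever is held still by the fingers on its grip, level within 0.08 rad (joint 1.12 to 1.28), and the foot presses the rail with more than 3 N (all of step 2 and x of rail in the frame of seat between -0.004 and 0.004 m and y of rail in the frame of seat between -0.008 and 0.008 m and z of rail in the frame of seat between -0.003 and 0.003 m and angle between rail's own z axis and vertical below 0.05 rad and angle between the x axis of rail and the y axis of fixture, either way round below 0.06 rad and velocity of joint lever between -0.1 and 0.1 rad/s and contact force between the fingers and handle above 1 N and contact force between the fingers and rail below 0.3 N and linear speed of rail below 0.02 m/s); the arm keeps its last pose, push and grip.
It fails at once if the offcut is moved more than 30 mm (distance of offcut from where it was at the start of the episode above 0.03 m).
It fails at once if the glue bottle is moved more than 30 mm (distance of glue from where it was at the start of the episode above 0.03 m).
It fails at once if the hammer is moved more than 30 mm (distance of hammer from where it was at the start of the episode above 0.03 m).
It fails at once if the tin is moved more than 30 mm (distance of tin from where it was at the start of the episode above 0.03 m).
It fails at once if the lever is pushed well past level (value of joint lever above 1.36 rad).
It also fails if it takes over 51 s, if anything falls off the work surface, if the arm or the gripper's body presses on something with over 40 N, if the wrist force passes 120 N, or if a joint passes its speed limit or range.

## Working session

There is one attempt and no reset: what is moved stays moved. The work goes in short steps, Python scripts to look and compute and a shell command to move; the robot and the scene stay as the last step left them, time stands still between calls to the robot, and variables do not carry over. Pictures are saved under pics/ and viewed, at most 13 in all, crops included, and the job is handed in when it is done.

```bash
mkdir -p pics; ls; python3 - <<'E'
from rig import bot, vision
import cv2
for n in ("top","side"):
    im=vision.capture(n); cv2.imwrite(f"pics/{n}0.png",im[:,:,::-1])
    m=vision.camera_model(n); print(n,m)
s=bot.read_state(); print(s)
E
```

```text
pics
top {'camera_matrix': array([[486.57412011,   0.        , 327.47985775],
       [  0.        , 486.57412011, 199.02590836],
       [  0.        ,   0.        ,   1.        ]]), 'camera_from_world': array([[ 9.04345028e-03, -9.99958267e-01,  1.29636081e-03,
        -7.64664080e-02],
       [ 9.96185832e-01,  9.12183451e-03,  8.67789155e-02,
        -5.67587456e-01],
       [-8.67871191e-02,  5.06635469e-04,  9.96226751e-01,
        -1.69322860e+00],
       [ 0.00000000e+00,  0.00000000e+00,  0.00000000e+00,
         1.00000000e+00]])}
side {'camera_matrix': array([[434.74007716,   0.        , 316.05551922],
       [  0.        , 434.74007716, 195.47242809],
       [  0.        ,   0.        ,   1.        ]]), 'camera_from_world': array([[ 0.99616878, -0.08743235,  0.00182894, -0.57979366],
       [ 0.06258449,  0.72735791,  0.6833986 , -0.09147469],
       [-0.06108144, -0.68066589,  0.73004316, -1.79913393],
       [ 0.        ,  0.        ,  0.        ,  1.        ]])}
{'time_s': 0.1, 'joint_positions': array([ 6.60326925e+01,  3.02718487e+01,  8.21478614e+01, -1.11571359e-04,
        6.76901562e+01, -1.02278048e+01]), 'qvel': array([-0.03467869, -0.20107868, -0.11506499, -0.0384901 , -0.00672243,
       -0.02581704]), 'tau': array([-2.77736190e-04, -4.40983701e+01, -1.77150553e+01,  6.34490303e-02,
        5.33668580e-02, -2.54421184e-05]), 'position': array([0.14815772, 0.60653212, 0.22969525]), 'tcp_rot': array([[-9.71385645e-01,  2.37506474e-01, -7.77282510e-04],
       [ 2.37507504e-01,  9.71384122e-01, -1.75292432e-03],
       [ 3.38709015e-04, -1.88737595e-03, -9.99998162e-01]]), 'force': array([-0.76729042, -0.03169636, -0.40002093]), 'moment': array([ 0.04123773,  0.01030097, -0.00345974]), 'grasp_force': 0.0, 'opening': 1.0003807393156559}
```

View pics/top0.png

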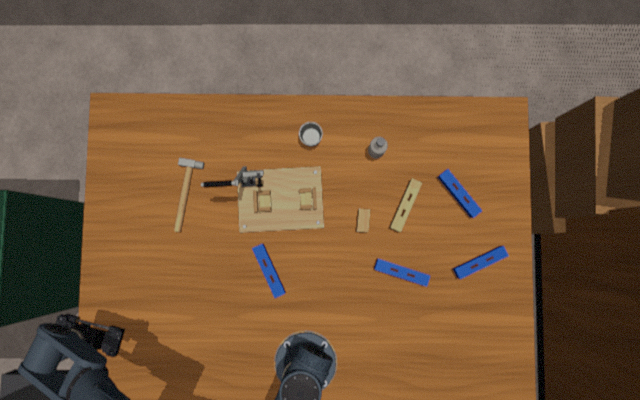

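View pics/side0.png

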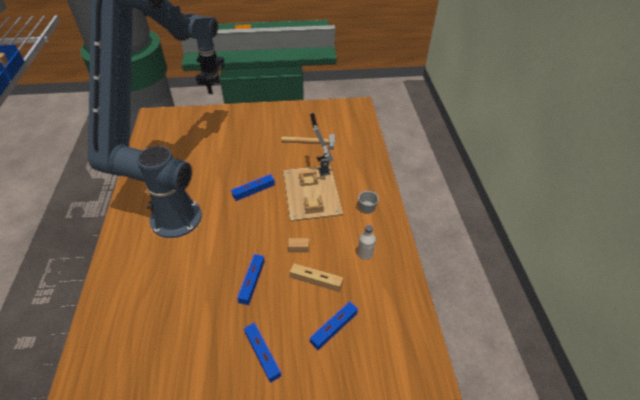

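The top view shows the rail candidates: the pale long piece with two dark marks at (406,206), the short pale offcut at (363,220), and four blue look-alikes at (460,193), (481,262), (402,272) and (269,270). I choose the pale one at (406,206). The fixture base is at (281,198), with saddles at (264,201) and (307,199). The grip is at (218,184), glue (378,147), tin (311,135), hammer (188,195).

```bash
cat > h.py <<'E'
import numpy as np, cv2
from rig import bot, vision
def ray(cm,px,z):
    K=cm["camera_matrix"];T=cm["camera_from_world"];R,t=T[:3,:3],T[:3,3]
    px=np.atleast_2d(px).astype(float)
    d=np.c_[(px[:,0]-K[0,2])/K[0,0],-(px[:,1]-K[1,2])/K[1,1],-np.ones(len(px))]@R
    c=-R.T@t
    return c+d*((z-c[2])/d[:,2])[:,None]
def proj(cm,p):
    K=cm["camera_matrix"];T=cm["camera_from_world"]
    q=np.atleast_2d(p)@T[:3,:3].T+T[:3,3]
    return np.c_[K[0,0]*q[:,0]/-q[:,2]+K[0,2],-K[1,1]*q[:,1]/-q[:,2]+K[1,2]]
def rect(pts):
    (c,(w,h),a)=cv2.minAreaRect((pts[:,:2]*1000).astype(np.float32))
    if w<h: w,h,a=h,w,a+90
    return np.round(c,1),round(w,1),round(h,1),round((a+90)%180-90,1)
E
python3 - <<'E'
from h import *
im=vision.capture("top"); cm=vision.camera_model("top")
hsv=cv2.cvtColor(im,cv2.COLOR_RGB2HSV)
for p in [(406,190),(398,220),(363,220),(247,190),(290,225),(307,192),(307,199),(340,200),(350,250)]: print(p,hsv[p[1],p[0]],im[p[1],p[0]])
m=((hsv[...,0]>10)&(hsv[...,0]<30)&(im[...,2]>85)&(im[...,0]>150)).astype(np.uint8)
m[:, :150]=0; m[:, 520:]=0; m[:100]=0; m[320:]=0
m=cv2.morphologyEx(m,cv2.MORPH_CLOSE,np.ones((5,5)))
cs,_=cv2.findContours(m,cv2.RETR_EXTERNAL,cv2.CHAIN_APPROX_NONE)
for c in cs:
    if cv2.contourArea(c)>80:
        print(cv2.boundingRect(c),cv2.contourArea(c),rect(ray(cm,c[:,0],0.04)),rect(ray(cm,c[:,0],0.012)))
cv2.imwrite("pics/crop.png",cv2.resize(im[140:250,190:440,::-1],None,fx=3.2,fy=3.2,interpolation=cv2.INTER_CUBIC))
E
```

```text
(406, 190) [ 20  89 114] [114 100  74]
(398, 220) [ 24  89 170] [170 158 111]
(363, 220) [ 19 105 170] [170 145 100]
(247, 190) [ 21  85 171] [171 153 114]
(290, 225) [ 19  90 175] [175 152 113]
(307, 192) [ 23 103 148] [148 133  88]
(307, 199) [ 24  88 171] [171 159 112]
(340, 200) [ 15 163 161] [161 110  58]
(350, 250) [ 15 162 162] [162 110  59]
(357, 208, 13, 24) 214.0 (array([ 496.2, -197.1]), 78.1, 38.0, -5.2) (array([ 497.5, -199.2]), 79.4, 38.6, -5.2)
(391, 178, 31, 54) 537.0 (array([ 550.2, -347.1]), 188.5, 38.8, -23.7) (array([ 552.4, -351.6]), 191.7, 39.5, -23.7)
(238, 166, 86, 67) 4564.5 (array([566.1,  95.8]), 294.4, 218.1, -86.2) (array([568.6,  98.5]), 299.2, 221.7, -86.2)
(174, 158, 28, 74) 350.5 (array([578.4, 418.1]), 257.3, 82.1, -1.2) (array([581. , 426.2]), 261.5, 83.4, -1.2)
(298, 127, 25, 18) 190.0 (array([789.7, -10.2]), 86.2, 53.0, -79.0) (array([795.8,  -9.2]), 87.6, 53.9, -79.0)
```

View pics/crop.png

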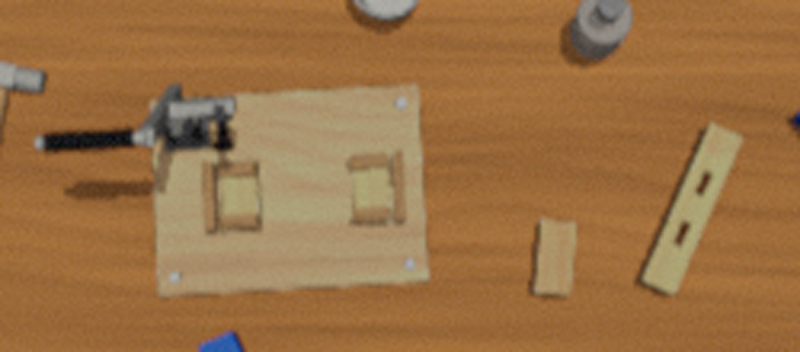

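The crop confirms the choice: the pale long rail with two mortise marks, measured 188.5×38.8 mm. The offcut beside it has none. I'll go above the fixture for a close look on the way to the rail.

```bash
python3 -m handwheel '[{"delta_rot":[0,0,0],"xyz":[-40,-30,-30],"hand":-1},{"delta_rot":[0,0,0.05],"xyz":[-80,-65,-60],"hand":-1},{"delta_rot":[0,0,0.1],"xyz":[-120,-100,-80],"hand":-1},{"delta_rot":[0,0,0.15],"xyz":[-160,-135,-90],"hand":-1},{"delta_rot":[0,0,0.175],"xyz":[-200,-170,-100],"hand":-1}]'; python3 -c "
from h import *
print(bot.read_state()['joint_positions'],bot.read_state()['tcp_rot'])"
```

```text
time_s: 0.78
position: [0.303, 0.393, 0.3309]
tcp_rot: [[-0.915, 0.404, 0.0], [0.404, 0.915, 0.0], [-0.0, 0.0, -1.0]]
force: [0.3, -0.8, 0.3]
opening: 0.999
grasp_force: 0.0
[ 3.94447900e+01  1.35974106e+01  9.23485036e+01 -8.79939523e-03
  7.40325936e+01 -2.67504279e+01] [[-9.14942966e-01  4.03582981e-01  3.83485673e-04]
 [ 4.03583051e-01  9.14943007e-01  1.24299289e-04]
 [-3.00702457e-04  2.68495078e-04 -9.99999919e-01]]
```

```bash
python3 -m handwheel '[{"delta_rot":[0,0,0],"xyz":[-50,-30,-15],"hand":-1},{"delta_rot":[0,0,0],"xyz":[-100,-60,-30],"hand":-1},{"delta_rot":[0,0,0],"xyz":[-150,-92,-45],"hand":-1},{"delta_rot":[0,0,0],"xyz":[-200,-122,-60],"hand":-1},{"delta_rot":[0,0,0],"xyz":[-250,-152,-70],"hand":-1}]'; python3 - <<'E'
from h import *
np.set_printoptions(precision=4,suppress=True)
s=bot.read_state();cm=vision.camera_model("wrist");T=cm["camera_from_world"]
im=vision.capture("wrist"); cv2.imwrite("pics/w1.png",im[:,:,::-1]); np.savez("w1.npz",im=im,T=T,K=cm["camera_matrix"])
print(s["position"],"cam",-T[:3,:3].T@T[:3,3],T[2,:3],cm["camera_matrix"][0])
E
```

```text
time_s: 1.4
position: [0.4707, 0.1529, 0.4012]
tcp_rot: [[-0.915, 0.403, 0.001], [0.403, 0.915, 0.0], [-0.001, 0.001, -1.0]]
force: [1.1, 0.4, -0.4]
opening: 1.001
grasp_force: 0.0
[0.4707 0.1529 0.4012] cam [0.4036 0.183  0.555 ] [-0.2473  0.1087  0.9628] [313.4302   0.     319.7359]
```

View pics/w1.png

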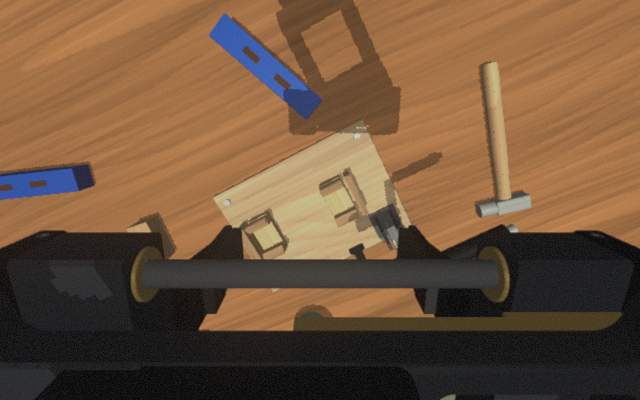

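The wrist view shows both saddles, at (265,235) and (342,198), on the base, whose robot-side screws are at (226,202) and (357,133). I'll enlarge them to read the corners.

```bash
python3 - <<'E'
import numpy as np,cv2
im=np.load("w1.npz")["im"]
cv2.imwrite("pics/w1c.png",cv2.resize(im[155:275,215:415,::-1],None,fx=4,fy=4,interpolation=cv2.INTER_CUBIC))
E
```

```text
(no output)
```

View pics/w1c.png

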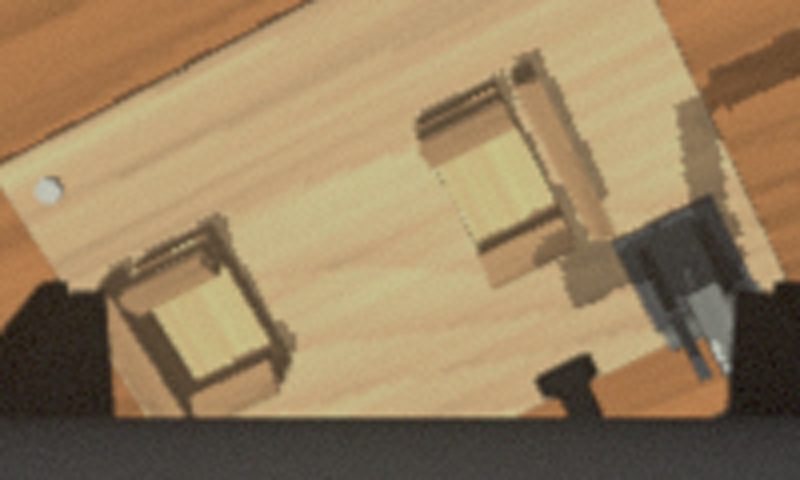

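```bash
python3 - <<'E'
from h import *
np.set_printoptions(precision=1,suppress=True)
d=np.load("w1.npz");cm={"camera_matrix":d["K"],"camera_from_world":d["T"]}
c=np.array([[437,170],[483,250],[505,120],[558,207],[150,312],[190,390],[218,272],[272,347]])/4+[215,155]
P=ray(cm,c,0.03)[:,:2]*1000; 
far=(P[[1,3]].mean(0)-P[[5,7]].mean(0)); yaw=np.degrees(np.arctan2(-far[0],far[1])); print("yaw far line",yaw)
e=ray(cm,np.array([[0,160],[310,0]])/4+[215,155],0.012)[:,:2]*1000
print("base near edge",e,np.degrees(np.arctan2(-(e[1]-e[0])[0],(e[1]-e[0])[1])))
for yw in (yaw,3.8):
    a=np.radians(yw);R=np.array([[np.cos(a),-np.sin(a)],[np.sin(a),np.cos(a)]])
    Q=P@R; print(yw);print(Q.T);print("edge",(e@R)[:,0])
    o=np.array([Q[[1,3,5,7],0].mean()-22,Q[[0,1,6,7],1].mean()])
    print("origin",o@R.T,"local",o)
E
```

```text
yaw far line 3.451295774759651
base near edge [[467.4 -50.9]
 [458.4 107.4]] 3.2534498699042707
3.451295774759651
[[553.  595.3 546.5 592.5 553.1 594.6 550.4 593.2]
 [ 95.8  97.1 132.  135.3 -49.4 -52.7 -12.6  -8.9]]
edge [463.5 464. ]
origin [568.3  77.2] local [571.9  42.8]
3.8
[[553.6 595.9 547.3 593.3 552.8 594.3 550.3 593.1]
 [ 92.4  93.5 128.7 131.7 -52.7 -56.3 -16.  -12.5]]
edge [463.  464.5]
origin [568.3  77.2] local [572.2  39.3]
```

```bash
python3 -m handwheel '[{"delta_rot":[0,0,0],"xyz":[-27,-42,10],"hand":-1},{"delta_rot":[0,0,0],"xyz":[-55,-85,30],"hand":-1},{"delta_rot":[0,0,0],"xyz":[-82,-128,50],"hand":-1},{"delta_rot":[0,0,0],"xyz":[-110,-170,70],"hand":-1},{"delta_rot":[0,0,0],"xyz":[-137,-213,95],"hand":-1}]' >/dev/null; python3 -m handwheel '[{"delta_rot":[0,0,0],"xyz":[-27,-42,20],"hand":-1},{"delta_rot":[0,0,0],"xyz":[-55,-85,40],"hand":-1},{"delta_rot":[0,0,0],"xyz":[-82,-128,60],"hand":-1},{"delta_rot":[0,0,0],"xyz":[-110,-170,80],"hand":-1},{"delta_rot":[0,0,0],"xyz":[-137,-213,95],"hand":-1}]'; python3 - <<'E'
from h import *
np.set_printoptions(precision=4,suppress=True)
s=bot.read_state();cm=vision.camera_model("wrist");T=cm["camera_from_world"]
im=vision.capture("wrist"); cv2.imwrite("pics/w2.png",im[:,:,::-1]); np.savez("w2.npz",im=im,T=T,K=cm["camera_matrix"])
print(s["position"],s["joint_positions"])
print(proj(cm,[[.55,-.347,.04],[.55-.087,-.347+.038,.04],[.55+.087,-.347-.038,.04]]))
E
```

```text
time_s: 2.7
position: [0.5488, -0.3466, 0.209]
tcp_rot: [[-0.915, 0.403, -0.001], [0.403, 0.915, 0.001], [0.002, 0.001, -1.0]]
force: [0.7, 0.0, -0.6]
opening: 0.999
grasp_force: 0.0
[ 0.5488 -0.3466  0.209 ] [ -42.1322   33.4609   79.5696    0.0162   67.0737 -108.3654]
[[319.3587 180.7164]
 [318.9319  85.7617]
 [319.7246 262.1289]]
```

View pics/w2.png

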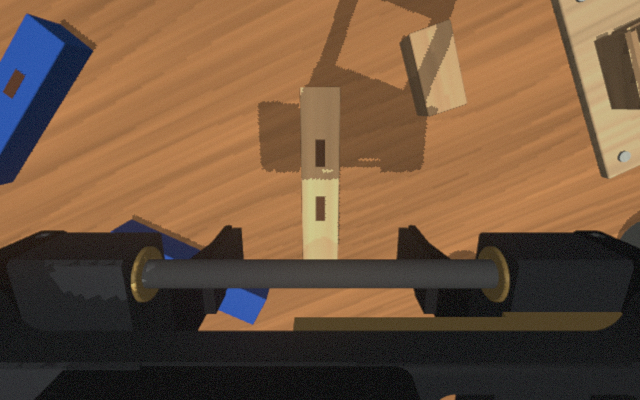

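The rail sits centred between the fingers (columns 302–340). Its near end is at row 87, against a prediction of 86, so I'll descend and grip.

```bash
python3 -m handwheel '[{"delta_rot":[0,0,0],"xyz":[-1,0,55],"hand":-1},{"delta_rot":[0,0,0],"xyz":[-1,0,110],"hand":-1},{"delta_rot":[0,0,0],"xyz":[-1,0,155],"hand":-1},{"delta_rot":[0,0,0],"xyz":[-1,0,180],"hand":-1},{"delta_rot":[0,0,0],"xyz":[-1,0,193],"hand":-1}]'; python3 -m handwheel '[{"delta_rot":[0,0,0],"xyz":[0,0,0],"hand":-1},{"delta_rot":[0,0,0],"xyz":[0,0,0],"hand":1},{"delta_rot":[0,0,0],"xyz":[0,0,0],"hand":1},{"delta_rot":[0,0,0],"xyz":[0,0,0],"hand":1},{"delta_rot":[0,0,0],"xyz":[0,0,0],"hand":1}]'
```

```text
time_s: 3.38
position: [0.549, -0.3449, 0.0155]
tcp_rot: [[-0.915, 0.403, -0.002], [0.403, 0.915, 0.002], [0.003, 0.001, -1.0]]
force: [-0.2, -0.4, 0.4]
opening: 1.001
grasp_force: 0.0
time_s: 4.0
position: [0.55, -0.3463, 0.0181]
tcp_rot: [[-0.915, 0.403, 0.001], [0.403, 0.915, -0.001], [-0.001, -0.0, -1.0]]
force: [1.6, -0.5, -0.9]
opening: 0.628
grasp_force: 0.0
```

```bash
python3 -m handwheel '[{"delta_rot":[0,0,0],"xyz":[0,0,0],"hand":1},{"delta_rot":[0,0,0],"xyz":[0,0,0],"hand":1},{"delta_rot":[0,0,0],"xyz":[0,0,0],"hand":1},{"delta_rot":[0,0,0],"xyz":[0,0,0],"hand":1},{"delta_rot":[0,0,0],"xyz":[0,0,0],"hand":1}]'; python3 -m handwheel '[{"delta_rot":[0,0,0],"xyz":[0,0,-20],"hand":1},{"delta_rot":[0,0,0],"xyz":[0,0,-50],"hand":1},{"delta_rot":[0,0,0],"xyz":[0,0,-90],"hand":1},{"delta_rot":[0,0,0],"xyz":[0,0,-130],"hand":1},{"delta_rot":[0,0,0],"xyz":[0,0,-160],"hand":1}]'; python3 - <<'E'
from h import *
np.set_printoptions(precision=4,suppress=True)
s=bot.read_state();cm=vision.camera_model("wrist");T=cm["camera_from_world"]
im=vision.capture("wrist"); cv2.imwrite("pics/w3.png",im[:,:,::-1]); np.savez("w3.npz",im=im,T=T,K=cm["camera_matrix"])
print(s["position"],s["tcp_rot"],s["grasp_force"])
E
```

```text
time_s: 4.62
position: [0.5498, -0.3461, 0.0176]
tcp_rot: [[-0.915, 0.403, -0.0], [0.403, 0.915, -0.0], [0.0, -0.0, -1.0]]
force: [-0.4, 1.1, 1.5]
opening: 0.457
grasp_force: 30.0
time_s: 5.25
position: [0.5503, -0.3463, 0.1807]
tcp_rot: [[-0.915, 0.403, 0.002], [0.403, 0.915, -0.002], [-0.003, -0.001, -1.0]]
force: [0.4, -0.4, -1.2]
opening: 0.457
grasp_force: 30.0
[ 0.5503 -0.3463  0.1807] [[-0.9152  0.403   0.0022]
 [ 0.403   0.9152 -0.0018]
 [-0.0028 -0.0008 -1.    ]] 29.99984074383974
```

View pics/w3.png

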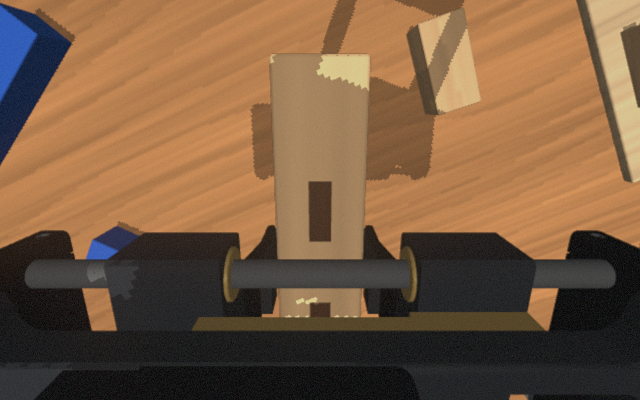

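The rail is gripped straight, with its near top edge at row 53 (columns 270–369). From that edge I get the rail's offset from the TCP.

```bash
python3 - <<'E'
from h import *
np.set_printoptions(precision=4,suppress=True)
d=np.load("w3.npz");cm={"camera_matrix":d["K"],"camera_from_world":d["T"]}
R=np.array([[-.9152,.403],[.403,.9152]])
P=ray(cm,[[270,55],[369,54],[276,200],[365,200]],.1807+.023)[:,:2]-[.5503,-.3463]
print(P@R*1000)   # tool x,y mm
a=np.radians(3.45)
print("target tool axes", -np.cos(a),-np.sin(a))
E
```

```text
[[ 92.8018 -18.5586]
 [ 93.1158  19.4978]
 [ 34.5687 -18.5152]
 [ 34.5442  20.2079]]
target tool axes -0.9981876932544915 -0.06017747946929345
```

```bash
python3 -m handwheel '[{"delta_rot":[0,0,0.1],"xyz":[15,40,0],"hand":1},{"delta_rot":[0,0,0.22],"xyz":[31,80,0],"hand":1},{"delta_rot":[0,0,0.34],"xyz":[47,120,0],"hand":1},{"delta_rot":[0,0,0.46],"xyz":[62,160,0],"hand":1},{"delta_rot":[0,0,0.57],"xyz":[77,198,0],"hand":1}]'; python3 - <<'E'
from h import *
np.set_printoptions(precision=4,suppress=True)
s=bot.read_state();R=s["tcp_rot"];p=s["position"]
print(R, R.T@(np.array([.5683,.078,.181])-p)*1000, np.arctan2(R[1,1],R[0,1])-np.radians(3.45))
E
```

```text
time_s: 5.92
position: [0.5588, -0.1322, 0.1776]
tcp_rot: [[-0.55, 0.835, 0.0], [0.835, 0.55, 0.0], [0.0, 0.0, -1.0]]
force: [0.3, 0.3, -1.9]
opening: 0.458
grasp_force: 30.0
[[-0.5499  0.8352  0.    ]
 [ 0.8352  0.5499  0.0002]
 [ 0.0002  0.0001 -1.    ]] [170.3937 123.4967  -3.3333] 0.5220012635138486
```

```bash
python3 -m handwheel '[{"delta_rot":[0,0,0.1],"xyz":[34,25,0],"hand":1},{"delta_rot":[0,0,0.22],"xyz":[70,50,0],"hand":1},{"delta_rot":[0,0,0.34],"xyz":[105,75,0],"hand":1},{"delta_rot":[0,0,0.45],"xyz":[140,101,0],"hand":1},{"delta_rot":[0,0,0.522],"xyz":[170,123,0],"hand":1}]'; python3 - <<'E'
from h import *
np.set_printoptions(precision=4,suppress=True)
cm=vision.camera_model("wrist");s=bot.read_state();R=s["tcp_rot"];p=s["position"]
im=vision.capture("wrist"); cv2.imwrite("pics/w4.png",im[:,:,::-1]); np.savez("w4.npz",im=im,T=cm["camera_from_world"],K=cm["camera_matrix"])
print(R, p,s["joint_positions"])
E
```

```text
time_s: 6.55
position: [0.5672, 0.0776, 0.1776]
tcp_rot: [[-0.062, 0.998, -0.0], [0.998, 0.062, 0.0], [0.0, -0.0, -1.0]]
force: [0.4, -0.7, -0.7]
opening: 0.458
grasp_force: 30.0
[[-0.0619  0.9981 -0.    ]
 [ 0.9981  0.0619  0.0002]
 [ 0.0002 -0.     -1.    ]] [0.5672 0.0776 0.1776] [-3.4004 30.0299 92.7843  0.0136 57.1884 -6.9548]
```

View pics/w4.png

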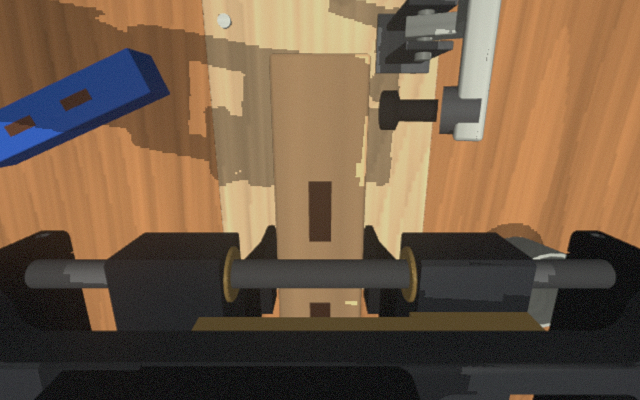

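The rail hangs over the fixture, parallel to the base, whose edges are near columns 220 and 426 at row 200. The lever and foot stay clear on the right at (380–500, 0–135). I'll measure the base edges to refine the centring.

```bash
python3 - <<'E'
from h import *
np.set_printoptions(precision=2,suppress=True)
d=np.load("w4.npz");cm={"camera_matrix":d["K"],"camera_from_world":d["T"]}
hsv=cv2.cvtColor(d["im"],cv2.COLOR_RGB2HSV);S=cv2.GaussianBlur(hsv[...,1],(5,5),0).astype(int)
R=np.array([[-.0619,.9981],[.9981,.0619]]);p=np.array([.5672,.0776])
L=[];Rr=[]
for r in range(160,228,8):
    l=next(c for c in range(200,260) if S[r,c]<130); q=next(c for c in range(460,380,-1) if S[r,c]<130)
    L.append((l,r));Rr.append((q,r))
print([x for x,_ in L],[x for x,_ in Rr])
A=(ray(cm,L,.012)[:,:2]-p)@R*1000;B=(ray(cm,Rr,.012)[:,:2]-p)@R*1000
print(A,B)
for z in (.2,.205): print((ray(cm,[[271,60],[369,60],[276,200],[365,200]],z)[:,:2]-p)@R*1000)
for r in (110,150,170): print(r,S[r,190:235:3])
E
```

```text
[216, 216, 217, 218, 219, 219, 220, 221, 222] [429, 429, 428, 427, 426, 426, 425, 424, 423]
[[  21.73 -106.09]
 [  13.4  -106.84]
 [   4.95 -106.56]
 [  -3.62 -106.28]
 [ -12.31 -105.99]
 [ -21.12 -106.76]
 [ -30.06 -106.47]
 [ -39.14 -106.18]
 [ -48.34 -105.88]] [[ 21.53 112.57]
 [ 13.2  113.35]
 [  4.76 113.09]
 [ -3.81 112.83]
 [-12.5  112.57]
 [-21.31 113.37]
 [-30.25 113.1 ]
 [-39.32 112.84]
 [-48.52 112.57]]
[[ 91.65 -18.41]
 [ 91.62  19.69]
 [ 34.86 -18.65]
 [ 34.83  20.29]]
[[ 90.98 -17.68]
 [ 90.95  18.97]
 [ 36.35 -17.92]
 [ 36.32  19.54]]
110 [143 144 143 142 142 140 136 123  92  94  95  94  93  90  94]
150 [139 137 138 138 138 138 136 138 132  97  94  94  95  93  94]
170 [145 144 143 143 143 144 142 139 138 116  95  94  94  94  94]
```

```bash
python3 -m handwheel '[{"delta_rot":[0,0,0],"xyz":[2,2,20],"hand":1},{"delta_rot":[0,0,0],"xyz":[2,2,45],"hand":1},{"delta_rot":[0,0,0],"xyz":[2,2,70],"hand":1},{"delta_rot":[0,0,0],"xyz":[2,2,88],"hand":1},{"delta_rot":[0,0,0],"xyz":[2,2,97],"hand":1}]';python3 -m handwheel '[{"delta_rot":[0,0,0],"xyz":[0,0,5],"hand":1},{"delta_rot":[0,0,0],"xyz":[0,0,10],"hand":1},{"delta_rot":[0,0,0],"xyz":[0,0,14],"hand":1},{"delta_rot":[0,0,0],"xyz":[0,0,18],"hand":1},{"delta_rot":[0,0,0],"xyz":[0,0,18],"hand":1}]'
```

```text
time_s: 7.22
position: [0.5687, 0.0779, 0.0796]
tcp_rot: [[-0.064, 0.998, -0.002], [0.998, 0.064, 0.0], [0.0, -0.002, -1.0]]
force: [0.5, 0.4, -1.1]
opening: 0.46
grasp_force: 30.0
time_s: 7.85
position: [0.5684, 0.0779, 0.0643]
tcp_rot: [[-0.065, 0.998, -0.002], [0.998, 0.065, -0.0], [-0.0, -0.002, -1.0]]
force: [-5.8, -1.1, 10.5]
opening: 0.457
grasp_force: 30.0
```

Contact pushes toward -x while up, so the rail rides the +x lip. I'll ease it back 2 mm and continue.

```bash
python3 -m handwheel '[{"delta_rot":[0,0,0],"xyz":[0,-1,-4],"hand":1},{"delta_rot":[0,0,0],"xyz":[0,-2,-4],"hand":1},{"delta_rot":[0,0,0],"xyz":[0,-2,0],"hand":1},{"delta_rot":[0,0,0],"xyz":[0,-2,3],"hand":1},{"delta_rot":[0,0,0],"xyz":[0,-2,5],"hand":1}]'
```

```text
time_s: 8.48
position: [0.567, 0.0778, 0.0569]
tcp_rot: [[-0.064, 0.998, -0.001], [0.998, 0.064, 0.0], [0.0, -0.001, -1.0]]
force: [-1.0, 0.6, -1.5]
opening: 0.462
grasp_force: 30.0
```

```bash
python3 -m handwheel '[{"delta_rot":[0,0,0],"xyz":[0,0,3],"hand":1},{"delta_rot":[0,0,0],"xyz":[0,0,6],"hand":1},{"delta_rot":[0,0,0],"xyz":[0,0,8],"hand":1},{"delta_rot":[0,0,0],"xyz":[0,0,9.5],"hand":1},{"delta_rot":[0,0,0],"xyz":[0,0,9.5],"hand":1}]'
```

```text
time_s: 9.1
position: [0.5671, 0.0779, 0.0479]
tcp_rot: [[-0.064, 0.998, -0.001], [0.998, 0.064, -0.0], [-0.0, -0.001, -1.0]]
force: [-2.1, 0.6, -1.1]
opening: 0.451
grasp_force: 30.0
```

```bash
python3 -m handwheel '[{"delta_rot":[0,0,0],"xyz":[0,0,1],"hand":1},{"delta_rot":[0,0,0],"xyz":[0,0,1],"hand":-1},{"delta_rot":[0,0,0],"xyz":[0,0,1],"hand":-1},{"delta_rot":[0,0,0],"xyz":[0,0,1],"hand":-1},{"delta_rot":[0,0,0],"xyz":[0,0,1],"hand":-1}]';python3 -m handwheel '[{"delta_rot":[0,0,0],"xyz":[0,0,0],"hand":-1},{"delta_rot":[0,0,0],"xyz":[0,0,-30],"hand":-1},{"delta_rot":[0,0,0],"xyz":[0,0,-80],"hand":-1},{"delta_rot":[0,0,0],"xyz":[-30,-20,-130],"hand":-1},{"delta_rot":[0,0,0],"xyz":[-60,-40,-180],"hand":-1}]'; python3 - <<'E'
from h import *
np.set_printoptions(precision=4,suppress=True)
cm=vision.camera_model("wrist");s=bot.read_state();R=s["tcp_rot"];p=s["position"]
im=vision.capture("wrist"); np.savez("w5.npz",im=im,T=cm["camera_from_world"],K=cm["camera_matrix"])
t=vision.capture("top")
a=cv2.resize(im[:300,100:600],(600,360)); b=cv2.resize(t[150:250,190:340],(600,400),interpolation=cv2.INTER_CUBIC)[:240]
cv2.imwrite("pics/w5.png",np.vstack([a,b])[:,:,::-1])
print(R,p)
E
```

```text
time_s: 9.72
position: [0.5679, 0.0777, 0.0471]
tcp_rot: [[-0.064, 0.998, 0.001], [0.998, 0.064, -0.0], [-0.0, 0.001, -1.0]]
force: [-0.1, 0.5, -0.0]
opening: 0.828
grasp_force: 0.0
time_s: 10.35
position: [0.531, 0.0149, 0.2285]
tcp_rot: [[-0.065, 0.998, 0.0], [0.998, 0.065, -0.0], [-0.0, 0.0, -1.0]]
force: [0.7, -0.6, 0.2]
opening: 0.999
grasp_force: 0.0
[[-0.0652  0.9979  0.0003]
 [ 0.9979  0.0652 -0.0002]
 [-0.0002  0.0003 -1.    ]] [0.531  0.0149 0.2285]
```

View pics/w5.png

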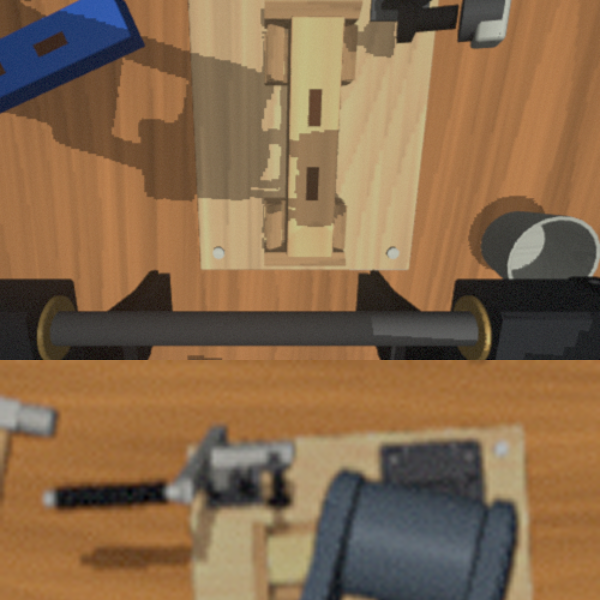

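The rail lies between both end walls and both side walls, mortises up, in the wrist crop at (290–340, 17–257). The lever is still raised, with its grip at about (110,495) in the lower half. Now I check the seating height and locate the grip.

```bash
python3 - <<'E'
from h import *
np.set_printoptions(precision=1,suppress=True)
d=np.load("w5.npz");cm={"camera_matrix":d["K"],"camera_from_world":d["T"]}
c=np.array([[293,17],[342,17],[290,257],[332,257]])/1.2+[100,0]
P=ray(cm,c,.07)*1000;print(P[:,:2],np.linalg.norm(P[:2].mean(0)-P[2:].mean(0)),"mid",P.mean(0))
ct=vision.camera_model("top");t=vision.capture("top");cs=vision.camera_model("side");sd=vision.capture("side")
for nm,cmx,im,(x0,y0,x1,y1) in (("top",ct,t,(195,172,245,200)),("side",cs,sd,(303,110,323,130))):
    m=(im.max(2)<60).astype(np.uint8)[y0:y1,x0:x1]
    n,l,st,ce=cv2.connectedComponentsWithStats(m)
    k=1+st[1:,4].argmax();print(nm,st[k]+[x0,y0,0,0,0],ce[k]+[x0,y0])
    print(ray(cmx,[ce[k]+[x0,y0]],.263)*1000)
a=np.radians(3.6);p=np.array([568+39*np.cos(a)-184*np.sin(a),77+39*np.sin(a)+184*np.cos(a),263]);print("model",p,proj(ct,p/1000),proj(cs,p/1000))
E
```

```text
[[543.2 169.7]
 [579.5 172. ]
 [556.7 -18.2]
 [593.4 -15.8]] 188.32729344202386 mid [568.2  76.9  70. ]
top [204 181  27   6 116] [216.9 183.5]
[[591.9 266.2 263. ]]
side [303 110  13  20 184] [307.7 119.3]
[[569.9 269.6 263. ]]
model [595.4 263.1 263. ] [[217.9 182.4]] [[313.9 119.9]]
```

```bash
python3 -m handwheel '[{"delta_rot":[0,0,0],"xyz":[0,0,-55],"hand":-1},{"delta_rot":[0,0,0],"xyz":[25,8,-100],"hand":-1},{"delta_rot":[0,0,0],"xyz":[80,25,-100],"hand":-1},{"delta_rot":[0,0,0],"xyz":[138,44,-100],"hand":-1},{"delta_rot":[0,0,0],"xyz":[195,62,-100],"hand":-1}]';python3 -m handwheel '[{"delta_rot":[0,0,0],"xyz":[54,17,0],"hand":-1},{"delta_rot":[0,0,0],"xyz":[54,17,0],"hand":-1},{"delta_rot":[0,0,0],"xyz":[54,17,0],"hand":-1},{"delta_rot":[0,0,0],"xyz":[54,17,0],"hand":-1},{"delta_rot":[0,0,0],"xyz":[54,17,0],"hand":-1}]'; python3 - <<'E'
from h import *
np.set_printoptions(precision=4,suppress=True)
cm=vision.camera_model("wrist");s=bot.read_state()
im=vision.capture("wrist"); cv2.imwrite("pics/w6.png",im[:,:,::-1])
print(s["position"],s["joint_positions"],proj(cm,[[.594,.264,.263],[.5915,.304,.263]]))
E
```

```text
time_s: 11.18
position: [0.5805, 0.2166, 0.3246]
tcp_rot: [[-0.065, 0.998, -0.004], [0.998, 0.065, -0.0], [-0.0, -0.004, -1.0]]
force: [0.2, 0.5, 0.8]
opening: 1.0
grasp_force: 0.0
time_s: 11.8
position: [0.5944, 0.2676, 0.327]
tcp_rot: [[-0.062, 0.998, -0.0], [0.998, 0.062, -0.0], [-0.0, -0.0, -1.0]]
force: [-0.5, 0.5, 0.1]
opening: 1.0
grasp_force: 0.0
[0.5944 0.2676 0.327 ] [14.4394 27.555  70.9845 -0.0059 81.4807 10.8764] [[318.3856 216.5602]
 [318.2544 162.6375]]
```

View pics/w6.png

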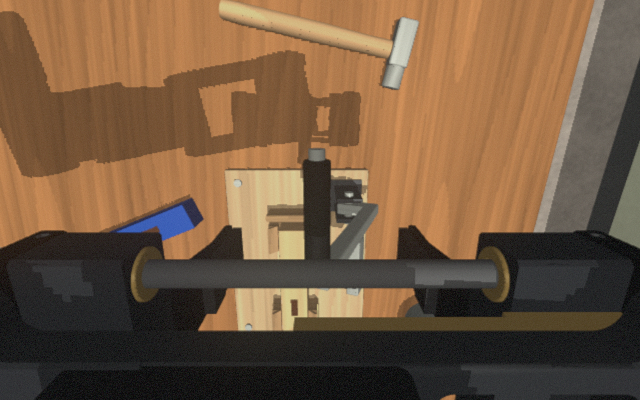

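The grip is centred between the fingers (column 317), its outer end near row 158. I'll descend and close.

```bash
python3 -m handwheel '[{"delta_rot":[0,0,0],"xyz":[0,0,25],"hand":-1},{"delta_rot":[0,0,0],"xyz":[0,0,50],"hand":-1},{"delta_rot":[0,0,0],"xyz":[0,0,68],"hand":-1},{"delta_rot":[0,0,0],"xyz":[0,0,75],"hand":-1},{"delta_rot":[0,0,0],"xyz":[0,0,75],"hand":1}]';python3 -m handwheel '[{"delta_rot":[0,0,0],"xyz":[0,0,0],"hand":1},{"delta_rot":[0,0,0],"xyz":[0,0,0],"hand":1},{"delta_rot":[0,0,0],"xyz":[0,0,0],"hand":1},{"delta_rot":[0,0,0],"xyz":[0,0,0],"hand":1},{"delta_rot":[0,0,0],"xyz":[0,0,0],"hand":1}]';python3 -m handwheel '[{"delta_rot":[0,0,0],"xyz":[0,0,0],"hand":1},{"delta_rot":[0,0,0],"xyz":[0,0,0],"hand":1},{"delta_rot":[0,0,0],"xyz":[0,0,0],"hand":1},{"delta_rot":[0,0,0],"xyz":[0,0,0],"hand":1},{"delta_rot":[0,0,0],"xyz":[0,0,0],"hand":1}]'
```

```text
time_s: 12.48
position: [0.5944, 0.2685, 0.2521]
tcp_rot: [[-0.063, 0.998, -0.0], [0.998, 0.063, -0.0], [-0.0, -0.0, -1.0]]
force: [0.2, 0.3, 0.4]
opening: 0.949
grasp_force: 0.0
time_s: 13.1
position: [0.5943, 0.2689, 0.2521]
tcp_rot: [[-0.064, 0.998, 0.0], [0.998, 0.064, 0.0], [0.0, 0.0, -1.0]]
force: [0.2, 0.7, -0.4]
opening: 0.403
grasp_force: 0.0
time_s: 13.72
position: [0.5926, 0.2688, 0.2517]
tcp_rot: [[-0.064, 0.998, -0.004], [0.998, 0.064, -0.001], [-0.0, -0.004, -1.0]]
force: [-5.9, -0.7, 1.6]
opening: 0.214
grasp_force: 30.0
```

```bash
python3 -m handwheel '[{"delta_rot":[0,0,0],"xyz":[0,-20,5],"hand":1},{"delta_rot":[0,0,0],"xyz":[0,-38,12],"hand":1},{"delta_rot":[0,0,0],"xyz":[0,-55,20.5],"hand":1},{"delta_rot":[0,0,0],"xyz":[0,-71,30.5],"hand":1},{"delta_rot":[0,0,0],"xyz":[0,-86,42.5],"hand":1}]';python3 -m handwheel '[{"delta_rot":[0,0,0],"xyz":[0,-14,13.5],"hand":1},{"delta_rot":[0,0,0],"xyz":[0,-26.5,28],"hand":1},{"delta_rot":[0,0,0],"xyz":[0,-37.5,43.5],"hand":1},{"delta_rot":[0,0,0],"xyz":[0,-46.5,60.5],"hand":1},{"delta_rot":[0,0,0],"xyz":[0,-54.5,78],"hand":1}]'
```

```text
time_s: 14.35
position: [0.5095, 0.2635, 0.2109]
tcp_rot: [[-0.064, 0.998, 0.004], [0.998, 0.064, 0.001], [0.0, 0.004, -1.0]]
force: [-1.3, -0.4, 4.9]
opening: 0.223
grasp_force: 30.0
time_s: 14.98
position: [0.4532, 0.2598, 0.1315]
tcp_rot: [[-0.064, 0.998, -0.001], [0.998, 0.064, -0.0], [-0.0, -0.001, -1.0]]
force: [-2.5, -0.1, 1.4]
opening: 0.22
grasp_force: 30.0
```

```bash
python3 -m handwheel '[{"delta_rot":[0,0,0],"xyz":[0,-3,9],"hand":1},{"delta_rot":[0,0,0],"xyz":[0,-5.5,18],"hand":1},{"delta_rot":[0,0,0],"xyz":[0,-8,27.5],"hand":1},{"delta_rot":[0,0,0],"xyz":[0,-9.5,37],"hand":1},{"delta_rot":[0,0,0],"xyz":[0,-9.5,37],"hand":1}]';python3 -m handwheel '[{"delta_rot":[0,0,0],"xyz":[0,0,0],"hand":1},{"delta_rot":[0,0,0],"xyz":[0,0,0],"hand":1},{"delta_rot":[0,0,0],"xyz":[0,0,0],"hand":1},{"delta_rot":[0,0,0],"xyz":[0,0,0],"hand":1},{"delta_rot":[0,0,0],"xyz":[0,0,0],"hand":1}]'
python3 - <<'E'
from h import *
np.set_printoptions(precision=4,suppress=True)
for i in range(1):
    cm=vision.camera_model("wrist");s=bot.read_state();im=vision.capture("wrist")
print(s["position"],s["force"],s["grasp_force"]); cv2.imwrite("pics/w7.png",im[:,:,::-1])
h=s["position"]+[0,0,.011]
print("handle",h,"theta from z",np.pi-np.arcsin((h[2]-.075)/.192)-np.radians(102.3))
E
```

```text
time_s: 15.6
position: [0.4433, 0.2592, 0.0943]
tcp_rot: [[-0.064, 0.998, -0.003], [0.998, 0.064, -0.001], [-0.0, -0.003, -1.0]]
force: [-6.3, -0.6, 7.1]
opening: 0.221
grasp_force: 30.0
time_s: 16.23
position: [0.4434, 0.2592, 0.0949]
tcp_rot: [[-0.064, 0.998, -0.003], [0.998, 0.064, -0.0], [-0.0, -0.003, -1.0]]
force: [-5.9, -0.1, 6.6]
opening: 0.219
grasp_force: 30.0
[0.4434 0.2592 0.0949] [-5.8711 -0.106   6.5685] 30.015906617045403
handle [0.4434 0.2592 0.1059] theta from z 1.1942634063707906
```

View pics/w7.png

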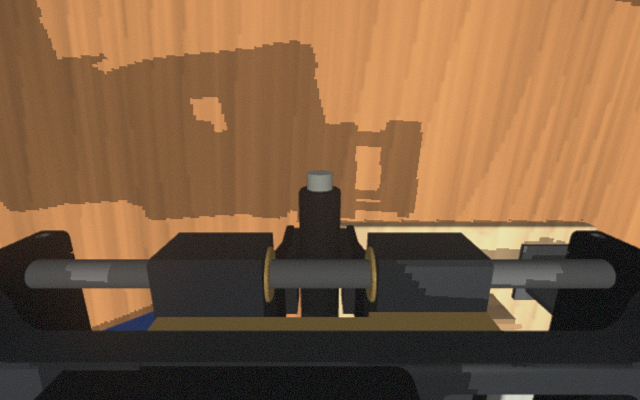

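The fingers hold the grip. Its outer end is at (319,180). The lever angle works out at 1.19 rad, and the 6.6 N upward load matches the expected hold-down force. Handing in.

```bash
python3 -c "
from rig import workorder; print(workorder.hand_in())"
```

```text
the job is handed in; nothing more can be done
None
```

I handed the job in with the rail seated in both saddles, mortises up and let go, and the gripper still holding the lever level at about 1.19 rad with about 6.6 N on the grip; the hand-in gave no verdict back.

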